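# Book returned thread and rivets into the label reader

### The arm

A 6-joint arm with a two-finger parallel gripper is mounted at the origin on the work surface. World frame = base frame: x ahead of the robot, y to its left, z up, the work surface at z = 0. Lengths are in m, angles in rad, forces in N, time in s.
With the tool pointing down it reaches from about 0.25 to 0.775 m from the base axis. Payload 4 kg.
Tool frame: the origin (TCP) lies on the centre line of the jaws, within the pads' length; the fingertips stand 17 mm ahead of it and the grasp point (between the pads) lies 2 mm behind it (manip.nose_length is the distance from the TCP to the fingertips, in m); z points along the fingers, y is the line along which they close (so a half turn about z gives the same grasp; the last joint's range is limited). The gripper opens to 85 mm and grips with 20 to 120 N. Pads are 22 mm wide; open, the fingers measure 114 mm over their backs; the gripper's body (76 mm by 85 mm) begins 54 mm behind the grasp point. The pads swing forward as they close: fully open they stand 13 mm farther back than shut.
Start: joints at [-1.272, 0.087, 1.371, -0, 1.684, -0.103], TCP at [0.215, -0.506, 0.248] pointing down, gripper open.
Joint ranges: [-3.1, 3.1], [-0.76, 2.03], [0.27, 2.55], [-1.08, 4.22], [0.17, 2.65], [-2.57, 2.57]. Speed limits (rad/s): [2.79, 2.79, 3.14, 3.14, 3.14, 3.14].

### API

Orientations are given as a unit quaternion [x, y, z, w].
In Python, from workcell import manip gives the robot as it stands. Calls block until the motion is done:
- manip.move_pose(position, orientation): joint-space move of the TCP to a pose.
- manip.move_straight(position, attitude=None, speed=0.15): straight line of the TCP; attitude=None keeps the orientation; speed is the mean speed in m/s.
- manip.set_joints(angles): joint-space move.
- manip.ungrasp() and manip.gripper_close(grasp_force=None): open the fingers fully, or close them until they stop; grasp_force is the grip in N (None keeps the last).
- manip.hold(seconds).
- manip.inverse_kinematics(position, orientation): joint angles nearest the present ones, or None.
- manip.get_obs(): the state.
- manip.capture(name): name is "side" or "top"; returns (picture, depth): 400x640x3 uint8, red, green, blue; 400x640 float32, m along the optical axis (not along the pixel's ray), 0 where there is no reading.
- manip.camera_info(name): a dict with "fovy" (degrees; the focal length in pixels is half the picture's height over the tangent of half this angle, whatever the lens; pixels are square), "cx", "cy" (the principal point, pixels), "rvec" (rotation vector, rad) and "tvec" (3), from world to camera coordinates, as OpenCV has them. Camera axes: x right, y down, z forward; pixel columns grow to the right and rows downward; lengths in m; the calibration is good to about 2 mm. A picture is of the moment at which its call begins. camera_info takes no time and is no camera call.
A pose or a line that the arm cannot do raises manip.PlanningError and nothing moves.
- manip.sign_off(): hands the job in; it is judged then, once.
The state is a dict: "time_s": time; "qpos": joint angles; "qd": joint speeds; "joint_efforts": joint torques, N m; "tcp_pos": TCP position; "tcp_rot": TCP orientation; "wrist_force": force on the tool from outside, world axes, zero at the start; "moment": the same for the moment, N m; "width": finger opening in m; "gripper_force": force on a finger pad.
Only numpy, scipy, OpenCV 4.12 (cv2) and the standard library are available. Lean on these libraries where they do the work, as an engineer would, in place of code of your own. Each camera call takes 0.05 s, during which the arm holds its last target. There are 200 camera calls.

### The job

Book the returned stock in: pull the tray of the label reader out, then lift every thread spool off the spindle stand and take every rivet jar from the table, and stand each upright in the middle of a bay of its own on it, in any order, turned so that its label squarely faces the reader bar. When all are in, push the tray fully home and then press the start button right down. At the end everything stands let go in its bay with its label still facing the bar and the tray home, and the other things on the table are left alone.

Things in the scene. Friction and masses are not known exactly. Their poses are not given: they have to be found in the camera images.
- reader: label reader, fixed. Origin: on the table, below the middle of the row of bays when the tray is home; x points from the tray to the grey reader bar, y left along it. Bar: 390 mm long, 105 high, its face with four dark windows 69 mm from the origin. Base plate 10 mm thick (x -170 to 130, y +-200 mm). On the +y side a console 40 mm high (100 x 75 mm, middle x -60, y 242) carries the button
- tray (a joint): slide of the reader's grey tray: 0 = home at the bar, up to 0.10 m (stop) when pulled towards the reader's -x. Friction about 2 N; stays where left; starts home or nearly. Tray: a flat plate without rim, 140 mm deep (75 before and 65 behind the bay centres), 396 wide, its top 18 mm above the table, with four bays in a row drawn on it as white squares of 84 mm
- tray_handle (a point): the tray's handle, moving with it: upright steel bar 12 mm thick (reader's x), 100 long (y), top 60 mm and foot 15 mm above the table, 110 mm from the bay centres to -x, on two low arms. This point: middle of its top edge. Pinch it from above across the 12 mm
- bay0 (a point): centre of bay 0 (a white square) on top of the tray (bay 0 at the reader's -y end, bay 3 at its +y end, 92 mm apart), moving with the tray; axes as the reader's
- bay1 (a point): centre of bay 1 (a white square) on top of the tray (bay 0 at the reader's -y end, bay 3 at its +y end, 92 mm apart), moving with the tray; axes as the reader's
- bay2 (a point): centre of bay 2 (a white square) on top of the tray (bay 0 at the reader's -y end, bay 3 at its +y end, 92 mm apart), moving with the tray; axes as the reader's
- bay3 (a point): centre of bay 3 (a white square) on top of the tray (bay 0 at the reader's -y end, bay 3 at its +y end, 92 mm apart), moving with the tray; axes as the reader's
- start (a joint): travel of the round grey start button (32 mm diameter, sprung, about 5 N): 0 = up, 0.006 m = fully down
- start_top (a point): middle of the top of the start button, 62 mm above the table when up; press straight down
- stand: spindle stand, fixed: round wooden base 190 mm diameter and 18 mm thick, with three upright steel spindles, 12 mm diameter, tops 60 mm above the table, 58 mm from the middle at 0, 120 and 240 degrees of its x axis. Origin: middle of its underside
- spool_a: thread spool, natural thread, black flanges, 54 mm diameter, 90 high, 150 g, loosely over a spindle of the stand (22 mm bore from below, spindle 42 mm deep): lift it 45 mm or more before moving sideways. Origin: centre of its underside; x out through its label (white paper, dark bars, on one side, with a white tab folded over the top edge). May be absent
- spool_a_mark (a point): middle of the label on the flank of spool_a, 27 mm out from its axis
- spool_b: thread spool, natural thread, black flanges, 58 mm diameter, 80 high, 150 g, loosely over a spindle of the stand (22 mm bore from below, spindle 42 mm deep): lift it 45 mm or more before moving sideways. Origin: centre of its underside; x out through its label (white paper, dark bars, on one side, with a white tab folded over the top edge). May be absent
- spool_b_mark (a point): middle of the label on the flank of spool_b, 29 mm out from its axis
- spool_c: thread spool, natural thread, black flanges, 50 mm diameter, 100 high, 150 g, loosely over a spindle of the stand (22 mm bore from below, spindle 42 mm deep): lift it 45 mm or more before moving sideways. Origin: centre of its underside; x out through its label (white paper, dark bars, on one side, with a white tab folded over the top edge). May be absent
- spool_c_mark (a point): middle of the label on the flank of spool_c, 25 mm out from its axis
- jar_a: clear jar of rivets, black lid, half full, 62 mm diameter, 72 high, 220 g, standing on the table. Origin: centre of its underside; x out through its label (white paper, dark bars, on one side, with a white tab folded over the top edge). May be absent
- jar_a_mark (a point): middle of the label on the flank of jar_a, 31 mm out from its axis
- jar_b: clear jar of rivets, black lid, half full, 58 mm diameter, 64 high, 220 g, standing on the table. Origin: centre of its underside; x out through its label (white paper, dark bars, on one side, with a white tab folded over the top edge). May be absent
- jar_b_mark (a point): middle of the label on the flank of jar_b, 29 mm out from its axis
- wax_tin: low aluminium tin, 60 mm diameter, 24 mm high, a bystander to leave where it is
- mallet: wooden mallet, 240 mm, lying, a bystander to leave where it is
- case: hard brown spectacle case 155 x 60 x 42 mm, a bystander to leave where it is
- tape: tape measure, 65 x 65 x 32 mm, a bystander to leave where it is
There are look-alikes about, which are no part of the job. Leave any red or yellow look-alike of the spool_b alone.

How it is judged:
On the way, in this order (a step that is already met when the one before it is completed fails the run):
1. the tray is pulled out, at least 80 mm (value of joint tray above 0.08 m), for 0.2 s.
2. with the tray still out (at least 60 mm), every spool and jar stands let go in a bay (within 24 mm of its centre) with its label facing the reader bar (value of joint tray above 0.06 m and (horizontal distance between spool_a and bay0 below 0.024 m or horizontal distance between spool_a and bay1 below 0.024 m or horizontal distance between spool_a and bay2 below 0.024 m or horizontal distance between spool_a and bay3 below 0.024 m) and z of each of spool_a, spool_b, spool_c, jar_a, jar_b in the frame of bay0 below 0.006 m and angle between each of spool_a, spool_b, spool_c, jar_a, jar_b's own z axis and vertical below 0.1 rad and angle between the x axis of each of spool_a, spool_b, spool_c, jar_a, jar_b and the x axis of reader, either way round below 0.3 rad and x of each of spool_a_mark, spool_b_mark, spool_c_mark, jar_a_mark, jar_b_mark in the frame of bay0 above 0 m and (horizontal distance between spool_b and bay0 below 0.024 m or horizontal distance between spool_b and bay1 below 0.024 m or horizontal distance between spool_b and bay2 below 0.024 m or horizontal distance between spool_b and bay3 below 0.024 m) and (horizontal distance between spool_c and bay0 below 0.024 m or horizontal distance between spool_c and bay1 below 0.024 m or horizontal distance between spool_c and bay2 below 0.024 m or horizontal distance between spool_c and bay3 below 0.024 m) and (horizontal distance between jar_a and bay0 below 0.024 m or horizontal distance between jar_a and bay1 below 0.024 m or horizontal distance between jar_a and bay2 below 0.024 m or horizontal distance between jar_a and bay3 below 0.024 m) and (horizontal distance between jar_b and bay0 below 0.024 m or horizontal distance between jar_b and bay1 below 0.024 m or horizontal distance between jar_b and bay2 below 0.024 m or horizontal distance between jar_b and bay3 below 0.024 m) and contact force between the fingers and spool_a below 0.1 N and contact force between the fingers and spool_b below 0.1 N and contact force between the fingers and spool_c below 0.1 N and contact force between the fingers and jar_a below 0.1 N and contact force between the fingers and jar_b below 0.1 N), for 0.3 s.
3. the tray is pushed home (within 6 mm) (value of joint tray below 0.006 m), for 0.2 s.
4. the start button is pressed down (4.5 of its 6 mm) while the tray is home (value of joint tray below 0.006 m and value of joint start above 0.0045 m), for 0.05 s.
At the end, for the whole second after the job is handed in: The tray is within 6 mm of home; every spool and jar present stands upright (within 0.1 rad) on the tray in one of the four bays, its axis within 24 mm of the bay's centre, its label facing the reader bar within 0.3 rad, at rest; the start button is up again (value of joint tray below 0.006 m and (horizontal distance between spool_a and bay0 below 0.024 m or horizontal distance between spool_a and bay1 below 0.024 m or horizontal distance between spool_a and bay2 below 0.024 m or horizontal distance between spool_a and bay3 below 0.024 m) and z of each of spool_a, spool_b, spool_c, jar_a, jar_b in the frame of bay0 below 0.006 m and angle between each of spool_a, spool_b, spool_c, jar_a, jar_b's own z axis and vertical below 0.1 rad and angle between the x axis of each of spool_a, spool_b, spool_c, jar_a, jar_b and the x axis of reader, either way round below 0.3 rad and x of each of spool_a_mark, spool_b_mark, spool_c_mark, jar_a_mark, jar_b_mark in the frame of bay0 above 0 m and (horizontal distance between spool_b and bay0 below 0.024 m or horizontal distance between spool_b and bay1 below 0.024 m or horizontal distance between spool_b and bay2 below 0.024 m or horizontal distance between spool_b and bay3 below 0.024 m) and (horizontal distance between spool_c and bay0 below 0.024 m or horizontal distance between spool_c and bay1 below 0.024 m or horizontal distance between spool_c and bay2 below 0.024 m or horizontal distance between spool_c and bay3 below 0.024 m) and (horizontal distance between jar_a and bay0 below 0.024 m or horizontal distance between jar_a and bay1 below 0.024 m or horizontal distance between jar_a and bay2 below 0.024 m or horizontal distance between jar_a and bay3 below 0.024 m) and (horizontal distance between jar_b and bay0 below 0.024 m or horizontal distance between jar_b and bay1 below 0.024 m or horizontal distance between jar_b and bay2 below 0.024 m or horizontal distance between jar_b and bay3 below 0.024 m) and linear speed of each of spool_a, spool_b, spool_c, jar_a, jar_b below 0.03 m/s and value of joint start below 0.002 m); the robot touches nothing.
It fails at once if a bystander (wax tin, mallet, spectacle case, tape measure) is shoved more than 40 mm (distance of any of wax_tin, mallet, case, tape from where it was at the start of the episode above 0.04 m).
Of spool_a, spool_b, spool_c, jar_a, jar_b only 3 to 4 are there at a start; the rules pass over those that are not, and their reading is None.
At some moment in a run one of jar_a, jar_b may be knocked a few centimetres aside while the robot is not near it.
It also fails if it takes over 210 s, if anything falls off the work surface, if the arm or the gripper's body presses on something with over 40 N, if the wrist force passes 120 N, or if a joint passes its speed limit or range.

## Working session

There is one attempt and no reset: what is moved stays moved. The work goes in short steps, each a Python script; the robot and the scene stay as the last script left them, time stands still between calls to the robot, and variables do not carry over. Pictures are saved under pics/ and viewed, at most 14 in all, crops included, and the job is handed in when it is done.

```bash
mkdir -p pics; cat > h.py <<'E'
import numpy as np, cv2
from workcell import manip
from scipy.spatial.transform import Rotation as R
def cam(n):
    i=manip.camera_info(n); f=200/np.tan(np.radians(i['fovy'])/2)
    Rm=cv2.Rodrigues(np.array(i['rvec'],float))[0]; return f,i['cx'],i['cy'],Rm,np.array(i['tvec'],float).ravel()
def proj(n,P):
    f,cx,cy,Rm,t=cam(n); c=np.atleast_2d(P)@Rm.T+t; return np.c_[f*c[:,0]/c[:,2]+cx,f*c[:,1]/c[:,2]+cy]
def ray(n,px,z):
    f,cx,cy,Rm,t=cam(n); px=np.atleast_2d(px).astype(float)
    d=np.c_[(px[:,0]-cx)/f,(px[:,1]-cy)/f,np.ones(len(px))]@Rm; o=-Rm.T@t
    return o+d*((z-o[2])/d[:,2])[:,None]
def cloud(n,dep):
    f,cx,cy,Rm,t=cam(n); v,u=np.mgrid[:400,:640]
    c=np.stack([(u-cx)/f*dep,(v-cy)/f*dep,dep],-1); return (c-t)@Rm
def save(p,im): cv2.imwrite('pics/'+p,im[...,::-1])
def down(yaw): # tool z down, tool y axis at world angle yaw
    y=np.array([np.cos(yaw),np.sin(yaw),0]);z=np.array([0,0,-1.]);x=np.cross(y,z)
    return R.from_matrix(np.c_[x,y,z]).as_quat()
E
python3 - <<'E'
from h import *
for n in('top','side'):
    im,d=manip.capture(n); save(n+'0.png',im); np.savez('/tmp/%s0.npz'%n,im=im,d=d); print(n,manip.camera_info(n),(d>0).mean())
o=manip.get_obs();print(o['tcp_rot'],o['width'],o['time_s'],manip.nose_length)
E
```

```text
top {'fovy': 45.446012938829696, 'cx': 323.13529754712647, 'cy': 201.61716288045665, 'rvec': array([ 2.19415195, -2.19111542,  0.05048589]), 'tvec': array([-0.01999414,  0.52669372,  1.63847491])} 0.99579296875
side {'fovy': 51.25525241570694, 'cx': 318.87248198475856, 'cy': 198.67292917768987, 'rvec': array([ 2.36143759, -0.07901621,  0.04560103]), 'tvec': array([-0.52019613,  0.05108802,  1.52078979])} 0.99600390625
[ 9.79888820e-01  1.99541505e-01 -1.01093977e-04 -1.03796185e-03] 0.08561707876401645 0.1 0.017
```

View pics/top0.png

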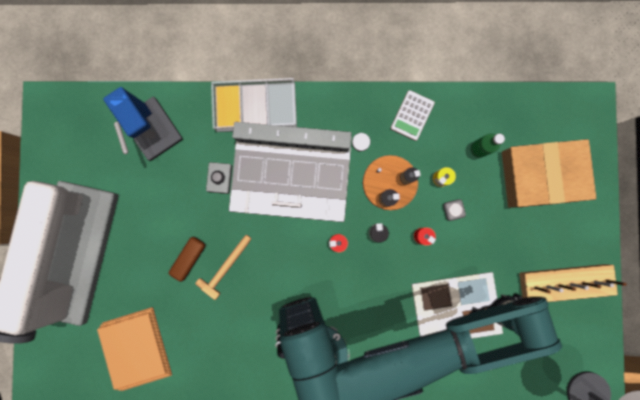

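View pics/side0.png

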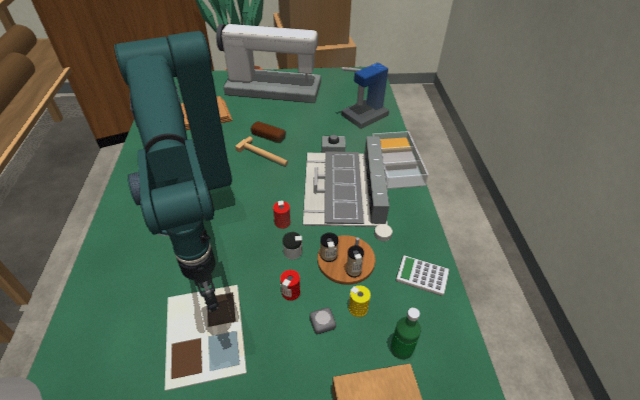

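The top view shows: stand (390,182) with two spools (412,174) and (390,197); a jar at (378,232). Look-alikes: red (339,243), red (425,237), yellow (446,176) and green bottle (488,145). The reader is at (290,170), button at (217,178). In the side view the jar is at (292,245), spools at (330,245) and (355,260). I'll take one close crop to check the choice, and check whether the arm is hiding anything.

```bash
python3 - <<'E'
from h import *
t=np.load('/tmp/top0.npz');s=np.load('/tmp/side0.npz')
a=cv2.resize(t['im'][135:255,320:480],(800,600),interpolation=3)[:, :]
b=cv2.resize(s['im'][190:310,255:415],(800,600),interpolation=3)
save('crop1.png',cv2.resize(np.hstack([a[:,:],b]),(800,300)) )
print(proj('top',[[0,0,0],[.5,0,0],[.5,.3,0],[.215,-.506,.25]]),proj('side',[[0,0,0],[.5,0,0],[.5,.3,0]]))
C=cloud('top',t['d'])
# spool/jar tops: dark pixels with height
hsv=cv2.cvtColor(t['im'],cv2.COLOR_RGB2HSV)
for (u,v) in [(412,174),(390,197),(378,232),(339,243),(425,237),(446,176),(390,180),(290,170),(240,160),(340,160),(217,178),(287,203),(350,345)]: print(u,v,C[v,u].round(4),hsv[v,u])
E
```

```text
[[317.3074795  355.13591516]
 [317.61656604 209.46799051]
 [231.61955866 209.3533278 ]
 [488.91308258 304.07554339]] [[176.26356024 212.67843048]
 [313.09341415 206.54858432]
 [308.75358774 155.11895436]]
412 174 [ 0.6117 -0.3085  0.1161] [120   8  98]
390 197 [ 0.5378 -0.239   0.0986] [128  10 105]
378 232 [ 0.4228 -0.202   0.0725] [158  15  70]
339 243 [ 0.3864 -0.0723  0.0786] [172  26 108]
425 237 [ 0.4065 -0.3578  0.0728] [178  83 138]
446 176 [ 0.6091 -0.428   0.0798] [ 24  12 106]
390 180 [ 0.6017 -0.2504  0.0163] [ 13 169 207]
290 170 [0.6368 0.0961 0.0111] [167  10 187]
240 160 [0.6705 0.269  0.0196] [167  10 184]
340 160 [ 0.6704 -0.0774  0.0215] [  0  10 175]
217 178 [0.6039 0.3392 0.0581] [173  13 161]
287 203 [0.5196 0.1022 0.0573] [  4   9 222]
350 345 [ 0.0325 -0.1126 -0.0086] [ 74 114 112]
```

View pics/crop1.png

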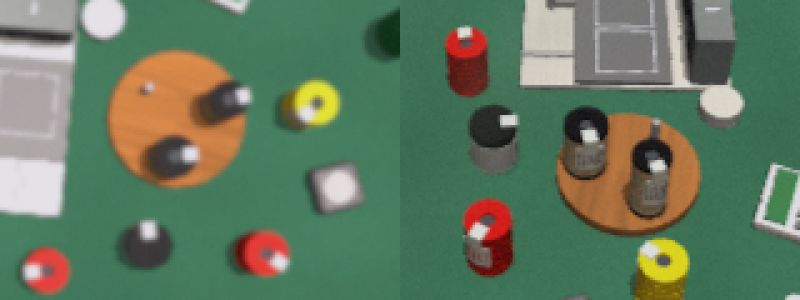

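The crop confirms natural spools on the stand: the 118 mm top is spool_c and the 98 mm top is spool_b. The black-lidded 72 mm jar is jar_a, and the red and yellow ones are left alone. Next I measure the poses.

```bash
cat >> h.py <<'E'
def top_obj(n,im,d,c,h,r):
    """axis xy and label yaw of a round object near c whose top is at height h (dark lid, white tab)"""
    C=cloud(n,d); m=(np.hypot(C[...,0]-c[0],C[...,1]-c[1])<r+.02)&(abs(C[...,2]-h)<.012)
    P=ray(n,np.argwhere(m)[:,::-1],h)[:,:2]
    if len(P)<15: return None
    ctr,rad=cv2.minEnclosingCircle((P*1000).astype(np.float32)); ctr=np.array(ctr)/1000
    v=im.min(2).astype(int); w=m&(v>140)
    T=ray(n,np.argwhere(w)[:,::-1],h)[:,:2] if w.any() else np.full((1,2),np.nan)
    t=T.mean(0)-ctr
    return ctr.round(4),round(rad,1),len(P),len(T),round(float(np.arctan2(t[1],t[0])),3),round(float(np.hypot(*t)),4)
def rect(P):
    (c,wh,a)=cv2.minAreaRect((P*1000).astype(np.float32)); b=cv2.boxPoints((c,wh,a))/1000
    e=[b[1]-b[0],b[2]-b[1]]; l=max(e,key=np.linalg.norm); return np.array(c)/1000,np.array(wh),np.arctan2(l[1],l[0])
E
cat > meas.py <<'E'
from h import *
def objs(lst,tag=None):
    for n in('top','side'):
        im,d=manip.capture(n)
        if tag: save(n+tag+'.png',im)
        for k,c,h,r in lst: print(n,k,top_obj(n,im,d,c,h,r))
E
python3 - <<'E'
from h import *
for n in('top','side'):
    z=np.load('/tmp/%s0.npz'%n);im,d=z['im'],z['d']
    for k,c,h,r in[('c',(.61,-.31),.118,.025),('b',(.537,-.24),.098,.029),('jar',(.42,-.2),.072,.031)]:
        print(n,k,top_obj(n,im,d,c,h,r))
    C=cloud(n,d);z=C[...,2]
    def reg(x0,x1,y0,y1,z0,z1,h):
        m=(C[...,0]>x0)&(C[...,0]<x1)&(C[...,1]>y0)&(C[...,1]<y1)&(z>z0)&(z<z1); 
        m=cv2.morphologyEx(m.astype(np.uint8),cv2.MORPH_OPEN,np.ones((2,2)))>0
        P=ray(n,np.argwhere(m)[:,::-1],h)[:,:2]; return (m.sum(),)+rect(P) if m.sum()>4 else m.sum()
    print('bar',reg(.6,.8,-.15,.35,.095,.12,.105))
    print('handle',reg(.45,.56,0,.2,.045,.07,.06))
    print('button',reg(.56,.65,.29,.39,.05,.075,.062))
    print('console',reg(.54,.67,.26,.42,.03,.075,.04))
    print('stand',reg(.45,.7,-.4,-.14,.01,.025,.018))
    # tray is darker than base plate: gray mid-tone
    m=(C[...,0]>.5)&(C[...,0]<.75)&(C[...,1]>-.12)&(C[...,1]<.32)&(z<.035)&(np.ptp(im.astype(int),axis=2)<35)
    g=m&(im.max(2)<200); k=cv2.morphologyEx(g.astype(np.uint8),cv2.MORPH_OPEN,np.ones((5,5)))
    k=cv2.morphologyEx(k,cv2.MORPH_CLOSE,np.ones((5,5)))
    print('tray',rect(ray(n,np.argwhere(k>0)[:,::-1],.018)[:,:2]),im[170,250],im[165,236])
    print('plate',rect(ray(n,np.argwhere(m)[:,::-1],.010)[:,:2]))
E
```

```text
top c (array([ 0.6098, -0.3086]), 26.8, 193, 32, -1.248, 0.0166)
top b (array([ 0.5377, -0.2403]), 29.2, 245, 40, -1.419, 0.0184)
top jar (array([ 0.42  , -0.2075]), 30.6, 270, 41, 0.078, 0.0202)
bar (np.int64(1941), array([0.73910321, 0.08033348]), array([388.61709595,  55.69369888]), np.float32(1.4807627))
handle (np.int64(111), array([0.51448621, 0.10044783]), array([98.41791534, 12.18391228]), np.float32(1.4813542))
button (np.int64(88), array([0.60444873, 0.33208148]), array([35.27996063, 34.99357224]), np.float32(0.20974815))
console (np.int64(637), array([0.60497791, 0.33455298]), array([75.67536926, 99.88756561]), np.float32(-0.090138905))
stand (np.int64(1704), array([ 0.5897002 , -0.25526932]), array([183.66081238, 183.04292297]), np.float32(0.00073053176))
tray (array([0.62169647, 0.0982085 ]), array([409.34823608, 141.15682983]), np.float32(1.4799926)) [165 159 159] [164 156 157]
plate (array([0.62331836, 0.10302831]), array([244.70410156, 438.44949341]), np.float32(-1.5702752))
side c (array([ 0.6095, -0.3105]), 29.5, 211, 25, -1.276, 0.0135)
side b (array([ 0.5368, -0.2
[... 212 characters left out ...]
7587))
handle (np.int64(57), array([0.51704993, 0.09718647]), array([100.80450439,   7.72716188]), np.float32(1.5065055))
button (np.int64(52), array([0.60719757, 0.32702191]), array([34.20982742, 41.90658569]), np.float32(-0.05837601))
console (np.int64(293), array([0.60703931, 0.32904562]), array([89.3894043 , 98.43729401]), np.float32(-0.07608567))
stand (np.int64(1349), array([ 0.59779614, -0.26328174]), array([191.52032471, 175.2633667 ]), np.float32(0.6852556))
tray (array([0.6093042 , 0.10018547]), array([216.19874573, 447.98999023]), np.float32(-1.5325747)) [ 61 112  84] [ 64 115  88]
plate (array([0.62602563, 0.11418578]), array([252.02880859, 463.54232788]), np.float32(-1.5701413))
```

```bash
cat >> h.py <<'E'
YAW=-0.090; U=np.array([np.cos(YAW),np.sin(YAW)]); V=np.array([-U[1],U[0]]); O=np.array([.6425,.0875])
def mp(xy,z,yaw): manip.move_pose([xy[0],xy[1],z],down(yaw))
def ms(xy,z,yaw=None,speed=.15): manip.move_straight([xy[0],xy[1],z],None if yaw is None else down(yaw),speed=speed)
def st(s=''):
    o=manip.get_obs(); print(s,'t',round(o['time_s'],1),'tcp',np.round(o['tcp_pos'],4),'w',round(o['width'],4),'gf',np.round(o['gripper_force'],1),'F',np.round(o['wrist_force'],1))
E
python3 - <<'E'
from h import *
from meas import objs
h=np.array([.5147,.1003])
mp(h,.2,YAW); ms(h,.044); st()
manip.gripper_close(40); st('grip')
t=O-(.11+.096)*U
ms(t,.044,speed=.06); st('pulled'); manip.hold(.3)
manip.ungrasp(); ms(t,.25); st()
objs([('c',(.61,-.31),.118,.025),('b',(.537,-.24),.098,.029),('jar',(.42,-.2),.072,.031)],'1')
n='top';im,d=manip.capture(n);C=cloud(n,d)
x=t+0; m=(np.hypot(C[...,0]-x[0],C[...,1]-x[1])<.07)&(C[...,2]>.045)&(C[...,2]<.075)
print('handle',t,rect(ray(n,np.argwhere(m)[:,::-1],.06)[:,:2]) if m.sum()>9 else None)
E
```

```text
t 3.7 tcp [0.5156 0.1003 0.0451] w 0.0854 gf 0.0 F [0.3 0.2 0.5]
grip t 4.4 tcp [0.5151 0.1003 0.0443] w 0.0116 gf 40.6 F [1.4 0.1 1.8]
pulled t 5.8 tcp [0.4362 0.1073 0.0443] w 0.0114 gf 40.7 F [1.4 5.9 2.8]
 t 8.3 tcp [0.4368 0.106  0.2488] w 0.0857 gf 0.0 F [ 0.4  0.7 -0.3]
top c (array([ 0.6115, -0.3082]), 26.3, 191, 30, -1.323, 0.0164)
top b (array([ 0.5366, -0.24  ]), 29.7, 246, 40, -1.364, 0.0189)
top jar (array([ 0.42  , -0.2075]), 30.6, 271, 38, 0.088, 0.0203)
side c (array([ 0.6084, -0.3102]), 29.1, 214, 25, -1.21, 0.0141)
side b (array([ 0.5338, -0.2424]), 34.3, 246, 28, -1.252, 0.0157)
side jar (array([ 0.4173, -0.2115]), 34.9, 261, 27, 0.356, 0.0223)
handle [0.43733374 0.10601498] (array([0.43396173, 0.06629965]), array([10.04317951, 10.08059216]), np.float32(-1.5692207))
```

View pics/top1.png

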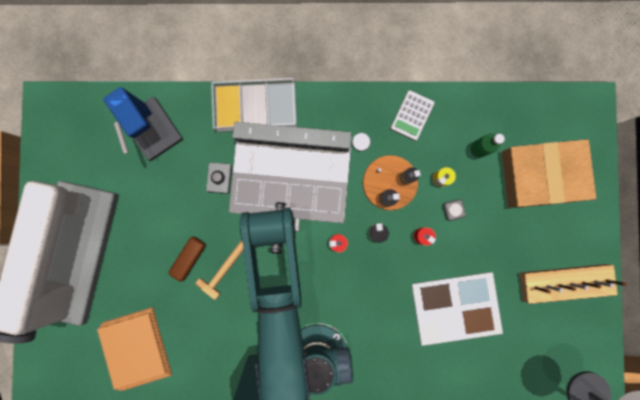

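View pics/side1.png

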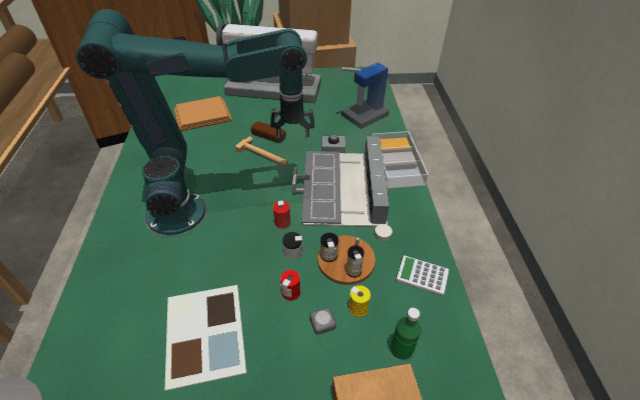

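The tray is fully out. With the arm clear, the pictures show only two natural spools and one jar, so three objects, and nothing was hidden. Spool_c goes to bay 3, then I check it.

```bash
cat >> h.py <<'E'
C0=np.array([.546,.0965])
def bay(k): return C0+(k-1.5)*.092*V
def pick(xy,lab,zt,lift,f=45):
    mp(xy,max(.22,zt+.1),lab); ms(xy,zt,speed=.1); manip.gripper_close(f); st('grip')
    ms(xy,zt+lift,speed=.1); st('lifted')
def place(xy,zt,yaw=YAW,clear=.09):
    mp(xy,zt+.11,yaw); ms(xy,zt+.03); ms(xy,zt+.001,speed=.03); st('down'); manip.ungrasp(); ms(xy,zt+clear,speed=.12); st('off')
E
python3 - <<'E'
from h import *
from meas import objs
pick((.6105,-.3086),-1.28,.092,.11); place(bay(3),.092)
mp((.42,-.0),.3,0)
objs([('c',bay(3),.118,.025),('b',(.537,-.24),.098,.029),('jar',(.42,-.2),.072,.031)],'2'); print(bay(3),bay(2),bay(0))
E
```

```text
grip t 12.0 tcp [ 0.6107 -0.3086  0.0927] w 0.0489 gf 46.4 F [-0.5  0.6  2. ]
lifted t 13.2 tcp [ 0.6101 -0.3084  0.2007] w 0.0492 gf 46.5 F [-0.4  0.4 -1.9]
down t 17.0 tcp [0.5586 0.234  0.0932] w 0.0492 gf 46.7 F [-0.2  0.2 -1.5]
off t 18.4 tcp [0.5579 0.2338 0.1809] w 0.0854 gf 0.0 F [-0.7 -0.4 -0.6]
top c (array([0.5599, 0.2322]), 25.5, 192, 32, -0.028, 0.0171)
top b (array([ 0.5381, -0.2395]), 29.9, 246, 40, -1.447, 0.0191)
top jar (array([ 0.42  , -0.2075]), 30.6, 271, 39, 0.076, 0.0201)
side c (array([0.5528, 0.2276]), 32.7, 108, 10, 0.263, 0.0227)
side b (array([ 0.5349, -0.2425]), 34.3, 247, 28, -1.316, 0.0153)
side jar (array([ 0.4171, -0.212 ]), 35.3, 264, 27, 0.374, 0.0227)
[0.55840324 0.23394148] [0.55013441 0.14231383] [ 0.53359676 -0.04094148]
```

```bash
python3 - <<'E'
from h import *
from meas import objs
pick((.5375,-.2402),-1.40,.073,.11); place(bay(2),.072)
mp((.35,.25),.3,0)
objs([('c',bay(3),.118,.025),('b',bay(2),.098,.029),('jar',(.42,-.2),.072,.031)])
im,d=manip.capture('top'); j=top_obj('top',im,d,(.42,-.2075),.072,.031)
if j and abs(j[1]-30.6)<1.5 and abs(j[0][0]-.42)<.003:
    pick(j[0],j[4],.048,.13,50); place(bay(0),.0655)
    mp((.35,.25),.3,0)
    objs([('c',bay(3),.118,.025),('b',bay(2),.098,.029),('jar',bay(0),.09,.031)],'3')
else: print('jar moved',j)
E
```

```text
grip t 22.7 tcp [ 0.5379 -0.2404  0.0738] w 0.0572 gf 48.4 F [-0.1 -0.1  2.6]
lifted t 23.9 tcp [ 0.537  -0.24    0.1819] w 0.0575 gf 48.2 F [ 1.3  0.2 -1.6]
down t 27.1 tcp [0.5503 0.1422 0.0737] w 0.0571 gf 48.7 F [-2.7 -1.6  3.9]
off t 28.4 tcp [0.5496 0.1422 0.161 ] w 0.0854 gf 0.0 F [-0.  -0.1  0.5]
top c (array([0.5599, 0.2322]), 25.5, 193, 33, -0.035, 0.0173)
top b (array([0.5526, 0.1397]), 29.7, 248, 39, -0.047, 0.0188)
top jar (array([ 0.42  , -0.2075]), 30.6, 271, 39, 0.101, 0.0203)
side c (array([0.5553, 0.2281]), 32.5, 113, 10, 0.273, 0.0202)
side b (array([0.5442, 0.1346]), 38.3, 162, 15, 0.262, 0.0258)
side jar (array([ 0.416 , -0.2118]), 34.8, 267, 27, 0.348, 0.0235)
grip t 33.5 tcp [ 0.4204 -0.2079  0.0487] w 0.061 gf 54.9 F [ 0.7 -0.2  3.3]
lifted t 35.0 tcp [ 0.4196 -0.2072  0.1771] w 0.061 gf 54.6 F [ 0.1  1.  -2.9]
down t 37.6 tcp [ 0.5337 -0.041   0.0667] w 0.0611 gf 54.9 F [-1.   0.5 -0.3]
off t 38.9 tcp [ 0.533  -0.0408  0.1545] w 0.0857 gf 0.0 F [0.3 0.  0.1]
top c (array([0.5604, 0.2322]), 25.7, 191, 33, -0.05, 0.0173)
top b (array([0.5526, 0.1397]), 29.7, 250, 40, -0.043, 0.0189)
top jar (array([ 0.553 , -0.0125]), 29.8, 180, 14, -0.002, 0.017)
side c (array([0.5553, 0.2282]), 32.5, 113, 10, 0.269, 0.0202)
side b (array([0.5505, 0.1369]), 36.1, 159, 15, 0.235, 0.0191)
side jar (array([ 0.5473, -0.0159]), 33.3, 152, 10, 0.297, 0.0215)
```

```bash
python3 - <<'E'
from h import *
ims=[manip.capture(n)[0] for n in('top','side')]
save('chk.png',np.hstack([cv2.resize(ims[0][110:260,200:400],(400,300),interpolation=3),cv2.resize(ims[1][130:280,240:440],(400,300),interpolation=3)]))
E
```

```text
(no output)
```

View pics/chk.png

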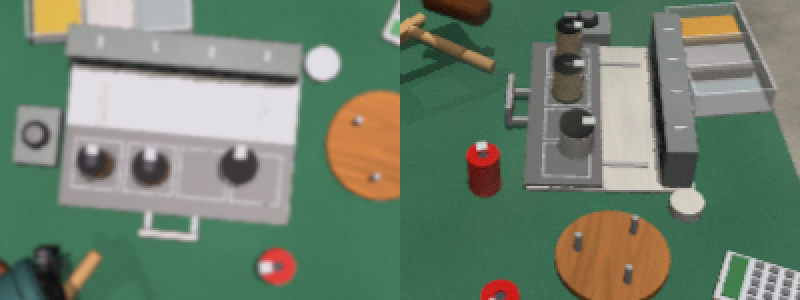

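The jar was knocked aside: it now stands across the line between bays 0 and 1. Both spools are fine in bays 3 and 2. I'll measure the jar again and put it back in bay 0.

```bash
python3 - <<'E'
from h import *
from meas import objs
im,d=manip.capture('top'); c=np.array([.553,-.0125])
for _ in range(3): j=top_obj('top',im,d,c,.09,.031); c=j[0]
print(j); assert abs(j[1]-30.6)<2
pick(j[0],j[4],.067,.06,50); place(bay(0),.066)
mp((.35,.25),.3,0)
objs([('c',bay(3),.118,.025),('b',bay(2),.098,.029),('jar',bay(0),.09,.031)])
im,d=manip.capture('top'); C=cloud('top',d);t=C0-.11*U
m=(np.hypot(C[...,0]-t[0],C[...,1]-t[1])<.08)&(C[...,2]>.045)&(C[...,2]<.075)
print('handle',t,m.sum(),rect(ray('top',np.argwhere(m)[:,::-1],.06)[:,:2]))
save('chk2.png',cv2.resize(im[110:260,200:400],(400,300),interpolation=3))
E
```

```text
(array([ 0.5563, -0.0076]), 31.8, 271, 45, -0.048, 0.0199)
grip t 43.9 tcp [ 0.5567 -0.0077  0.0678] w 0.0611 gf 54.9 F [-2.   0.6  3. ]
lifted t 44.6 tcp [ 0.5557 -0.0075  0.1261] w 0.0607 gf 54.6 F [-0.1  0.3 -2.6]
down t 46.8 tcp [ 0.5339 -0.041   0.0678] w 0.0612 gf 55.5 F [-2.   0.8  4.1]
off t 48.0 tcp [ 0.533  -0.0408  0.155 ] w 0.0853 gf 0.0 F [-0.7 -0.4 -0.2]
top c (array([0.5616, 0.2321]), 25.7, 188, 31, -0.07, 0.0171)
top b (array([0.554 , 0.1403]), 29.9, 246, 40, -0.066, 0.019)
top jar (array([ 0.5363, -0.0407]), 31.6, 276, 45, -0.284, 0.0187)
side c (array([0.5553, 0.2277]), 32.9, 113, 9, 0.326, 0.0208)
side b (array([0.5477, 0.1345]), 37.9, 154, 15, 0.31, 0.0225)
side jar (array([ 0.5323, -0.0477]), 37.7, 218, 22, 0.32, 0.0213)
handle [0.4364452  0.10638664] 108 (array([0.43983844, 0.11002902]), array([98.49927521, 11.82356739]), np.float32(1.4818306))
```

View pics/chk2.png

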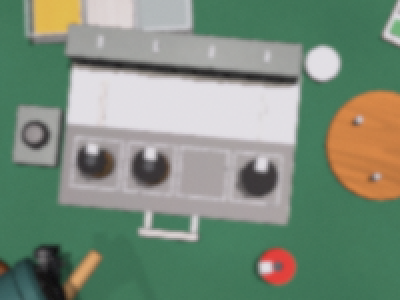

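Everything stands in its bay (spools at 95,160 and 150,165, jar at 258,178), but the jar's label yaw reads slightly off. I'll measure it more finely with intensity weights.

```bash
cat >> h.py <<'E'
def fine(n,c,h,r,k=4):
    ims,ds=zip(*[manip.capture(n) for _ in range(k)]); im=np.mean([i.min(2) for i in ims],0)
    v,u=np.mgrid[:400,:640]; P=ray(n,np.c_[u.ravel(),v.ravel()],h)[:,:2].reshape(400,640,2)
    m=np.hypot(*(P-c).transpose(2,0,1))<r+.006
    z=np.median([cloud(n,d)[...,2] for d in ds],0); t=m&(abs(z-h)<.008)
    ctr=P[t].mean(0); q=np.hypot(*(P-ctr).transpose(2,0,1))<r-.002
    w=np.where(q,np.clip(im-95,0,None),0); T=(P*w[...,None]).sum((0,1))/w.sum()-ctr
    return n,ctr.round(4),t.sum(),round(float(np.arctan2(T[1],T[0])),3),round(float(np.hypot(*T)),4)
E
python3 - <<'E'
from h import *
for n in('top','side'):
    for c,h,r in[((.560,.232),.118,.025),((.553,.1400),.098,.029),((.535,-.041),.09,.031)]: print(fine(n,np.array(c),h,r))
im=manip.capture('side')[0];save('chk3.png',cv2.resize(im[130:230,290:390],(600,600),interpolation=3))
E
```

```text
('top', array([0.5612, 0.2327]), np.int64(187), -0.081, 0.0154)
('top', array([0.5532, 0.1404]), np.int64(247), -0.066, 0.0174)
('top', array([ 0.5353, -0.0415]), np.int64(276), -0.155, 0.0185)
('side', array([0.5567, 0.2313]), np.int64(104), 0.16, 0.017)
('side', array([0.549 , 0.1388]), np.int64(140), 0.148, 0.019)
('side', array([ 0.5318, -0.0437]), np.int64(199), 0.082, 0.0201)
```

View pics/chk3.png

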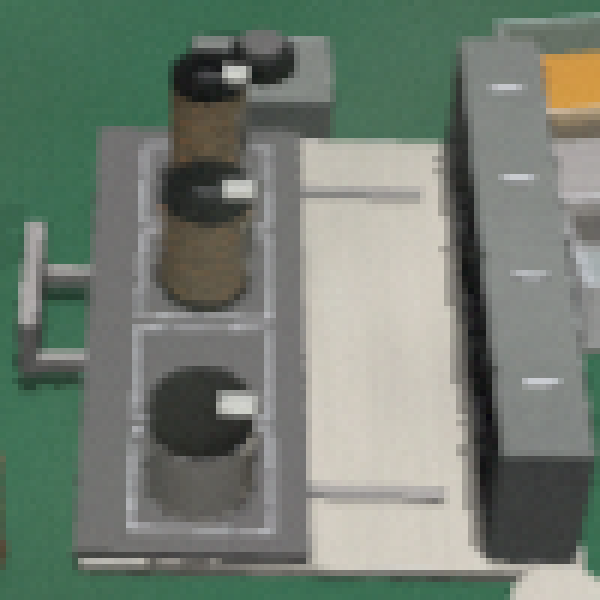

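All labels face the bar within about 0.1 rad (side view: tabs at (237,72), (238,188), (237,403), all towards the bar). Now I push the tray home.

```bash
python3 - <<'E'
from h import *
h=np.array([.4368,.1064])
mp(h,.2,YAW); ms(h,.044,speed=.1); manip.gripper_close(40); st('grip')
for e in(-.01,0,.003,.005):
    ms(O-(.11-e)*U,.044,speed=.04); manip.hold(.2); st(e)
    if np.hypot(*manip.get_obs()['wrist_force'][:2])>12: break
manip.ungrasp(); p=manip.get_obs()['tcp_pos']; ms(p[:2],.2); mp((.35,.25),.3,0)
im,d=manip.capture('top'); C=cloud('top',d);t=O-.11*U
m=(np.hypot(C[...,0]-t[0],C[...,1]-t[1])<.08)&(C[...,2]>.045)&(C[...,2]<.075)
print('handle',t,rect(ray('top',np.argwhere(m)[:,::-1],.06)[:,:2]))
for k,c,hh,r in[('c',O+1.5*.092*V,.118,.025),('b',O+.5*.092*V,.098,.029),('j',O-1.5*.092*V,.09,.031)]: print(k,c,fine('top',c,hh,r,2))
b=O-.06*U+.242*V
m=(np.hypot(C[...,0]-b[0],C[...,1]-b[1])<.03)&(C[...,2]>.05)&(C[...,2]<.075);print('button',b,rect(ray('top',np.argwhere(m)[:,::-1],.062)[:,:2]))
save('chk4.png',cv2.resize(im[110:260,200:400],(400,300),interpolation=3))
E
```

```text
grip t 54.0 tcp [0.4371 0.1064 0.0442] w 0.0115 gf 40.8 F [ 0.5 -0.5  0.1]
-0.01 t 56.5 tcp [0.5235 0.0986 0.0442] w 0.0112 gf 41.3 F [1.3 2.8 3.7]
0 t 57.1 tcp [0.5333 0.0977 0.0442] w 0.0116 gf 41.2 F [1.9 5.6 3.4]
0.003 t 57.5 tcp [0.5353 0.0975 0.0442] w 0.0116 gf 41.6 F [-1.   4.9  6.2]
0.005 t 58.0 tcp [0.5353 0.0975 0.0442] w 0.0112 gf 42.1 F [-7.4  4.1 10.5]
handle [0.5329452  0.09738664] (array([0.53669366, 0.10222784]), array([95.49324036, 12.45865822]), np.float32(1.476921))
c [0.65490324 0.22494148] ('top', array([0.6583, 0.2235]), np.int64(183), -0.058, 0.016)
b [0.64663441 0.13331383] ('top', array([0.6506, 0.1316]), np.int64(239), -0.055, 0.0181)
j [ 0.63009676 -0.04994148] ('top', array([ 0.6323, -0.0506]), np.int64(272), -0.128, 0.0191)
button [0.60449344 0.33391327] (array([0.60687366, 0.33664856]), array([46.20143127, 43.70275116]), np.float32(0.93075246))
```

View pics/chk4.png

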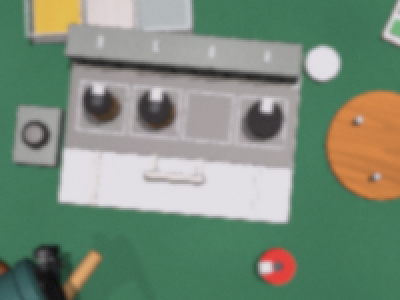

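The tray is at its stop (TCP halted at 0.5353, force rising) and the objects are still well placed. Now the button.

```bash
python3 - <<'E'
from h import *
b=(.605,.3335)
manip.gripper_close(20); mp(b,.16,YAW+1.571); ms(b,.09,speed=.1); st()
for z in(.078,.075,.073,.071,.069,.067):
    ms(b,z,speed=.02); manip.hold(.15); st(z)
    if manip.get_obs()['wrist_force'][2]>15: break
ms(b,.16,speed=.1); mp((.35,.25),.3,0); st()
for k,c,hh,r in[('c',O+1.5*.092*V,.118,.025),('b',O+.5*.092*V,.098,.029),('j',O-1.5*.092*V,.09,.031)]: print(k,fine('top',c,hh,r,2))
E
```

```text
t 64.3 tcp [0.6055 0.3337 0.0909] w 0.0001 gf 0.0 F [-0.3  0.1  0. ]
0.078 t 65.2 tcp [0.6049 0.3335 0.0782] w 0.0 gf 0.9 F [-0.7 -0.8  1.6]
0.075 t 65.6 tcp [0.6053 0.3336 0.0754] w 0.0001 gf 1.7 F [-0.4 -0.6  4.3]
0.073 t 66.0 tcp [0.6053 0.3336 0.0733] w -0.0002 gf 2.3 F [ 0.4 -0.2  4.3]
0.071 t 66.4 tcp [0.6053 0.3336 0.073 ] w -0.0 gf 5.0 F [-2.4 -2.1 10.4]
0.069 t 66.8 tcp [0.6053 0.3336 0.0729] w 0.0 gf 7.7 F [-5.2 -2.2 15.4]
 t 69.3 tcp [0.3502 0.25   0.2995] w 0.0001 gf 0.0 F [-0.9 -0.2 -0.2]
c ('top', array([0.6583, 0.2236]), np.int64(188), -0.051, 0.0161)
b ('top', array([0.6505, 0.1316]), np.int64(243), -0.05, 0.0183)
j ('top', array([ 0.6324, -0.0506]), np.int64(269), -0.115, 0.0192)
```

The button bottomed at 0.073 (tip at 56 mm), and everything is still in place, so I hand in.

```bash
python3 -c "
from h import *
print(manip.sign_off())"
```

```text
the job is handed in; nothing more can be done
None
```

Job handed in: spool_c, spool_b and jar_a stand in bays 3, 2 and 0 with their labels facing the bar, the tray is home and the start button was pressed fully down; the jar was knocked aside once and put back, and `sign_off` returned no verdict.

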